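# Lock the push-and-turn lid on the lye keg

## Robot

A 6-joint arm with a two-finger parallel gripper is mounted at the origin on the work surface. World frame = base frame: x ahead of the robot, y to its left, z up, the work surface at z = 0. Lengths are in m, angles in rad, forces in N, time in s.
With the tool pointing down it reaches from about 0.35 to 0.775 m from the base axis. Payload 5.5 kg.
Tool frame: the origin (TCP) lies midway between the tips of the shut fingers; the grasp point (between the pads) lies 19 mm behind it; z points along the fingers, y is the line along which they close (so a half turn about z gives the same grasp; the last joint's range is limited). The gripper opens to 85 mm and grips with 20 to 120 N. Pads are 22 mm wide; open, the fingers measure 114 mm over their backs; the gripper's body (76 mm by 85 mm) begins 54 mm behind the grasp point. The pads swing forward as they close: fully open they stand 13 mm farther back than shut.
Start: joints at [-1.308, 0.313, 0.046, 1.304, 0, 1.431], TCP at [0.225, -0.529, 0.231] pointing down, gripper open.
Joint ranges: [-2.76, 2.76], [-0.86, 1.69], [-1.03, 1.26], [-2.2, 2.34], [-1.47, 1.5], [-3.14, 3.14]. Speed limits (rad/s): [2.57, 2.57, 3.14, 3.14, 3.14, 3.14].

## Interface

Orientations are given as a unit quaternion [w, x, y, z].
In Python, from workcell import env gives the robot as it stands.
- The arm moves only by the tool move_arm, never from a script. Its argument "targets" is a list of rows, each a list of 3 entries, a list of its own where there are three numbers: the shift along the tool's x, y, z in mm, then the turn, a rotation vector about the tool's x, y, z in units of 10 degrees (1.0 is 10 degrees), then the closure, from -1 (fully open) to 1 (shut). In form: [[[dx, dy, dz], [ax, ay, az], gripper], ...]. A call has 1 to 5 rows; each row is the pose to reach, as a shift and turn from the pose commanded when the call began, along the tool's axes at that moment; what a row does not reach only later rows make up. A row lasts 1/8 s, in which the tool goes at most 62.5 mm and 10.7 degrees, less where a joint would pass 70% of its speed; a pose out of reach is approached as far as the arm can. A call with a gripper value outside its range is refused whole. The fingers move at their own pace and stop on an object; "squeeze" is the grip in N (left out, the last holds). Time passes only in rows, so rows that repeat a pose let the fingers close. It gives the time, the measured TCP pose, the force, the opening and the grip force at its end, in the units of the state.
- env.get_state(): the state, without advancing time (a new reading comes with each control period).
- env.read_camera(name): name is "scene" or "top"; returns a dict with "pixels" (400x640x3 uint8, red, green, blue), "fovy" (degrees; the focal length in pixels is half the picture's height over the tangent of half this angle, whatever the lens; pixels are square), "cx", "cy" (the principal point, pixels), "extrinsics" (4x4, takes a point from world to camera coordinates). Camera axes: x right, y up, looking along -z (the intrinsics and any distortion apply to the point x, -y, -z); pixel columns grow to the right and rows downward; lengths in m; the calibration is good to about 2 mm. A picture is of the moment at which its call begins. There is no depth.
- env.hand_in(): hands the job in; it is judged then, once.
Trained networks look in a picture, given as the dict that the camera call returned (one of the last four; its "shot" number tells which), for a name from the list of things; names that differ only in an ending like _2 or _b are one class to them, and where a whole thing is asked for, a point or a joint stands for the part that bears it (a point fixed in the world has none). Each returns a list of dicts, best first, with "confidence" (0 to 1); they miss things now and then, are a little off and sometimes report something else, mostly with a low value. They report only what shows in the picture. A call takes as long as a camera call.
- env.spot_in(thing, picture): "centre" ([x, y, z] in m, in world coordinates, good to about 4 mm: the middle of the surface that is visible of it).
- env.regions_of(thing, picture): "mask" (400x640 bool, what is visible of it).
- env.landmark_of(thing, picture): "centre" ([x, y, z] in m, in world coordinates, good to about 4 mm: a listed point, or the origin of a listed thing).
The state is a dict: "clock": time; "joint_pos": joint angles; "qvel": joint speeds; "tau": joint torques, N m; "tcp_pos": TCP position; "orientation": TCP orientation; "wrist_force": force on the tool from outside, world axes, zero at the start; "ft_torque": the same for the moment, N m; "finger_gap": finger opening in m; "grip_force": force on a finger pad.
Only numpy, scipy, OpenCV 4.12 (cv2) and the standard library are available. Lean on these libraries where they do the work, as an engineer would, in place of code of your own. Each camera call takes 0.05 s, during which the arm holds its last target. There are 200 camera calls.

## Task

Close the white lye keg with its child-proof red lid: set the lid level on the neck, turn it by its grip bar until the hidden lugs drop into the gaps in the neck's flange, then push it down against the sprung seal and twist it clockwise (seen from above) as far as it goes, so that when you let go it springs up into its locking notches and stays locked. Do not knock over or push about the spatula, the soap bars and the amber bottle lying around it.

Things in the scene. Friction and masses are not known exactly. Their poses are not given: they have to be found in the camera images.
- keg_mouth (a point): Centre of the white keg's open mouth, level with its rim; z up. The keg (body 150 mm in diameter, yellow band, 150 mm high to the rim) stands on a black mat, is full and does not shift or turn. Neck: 97 mm outer diameter. The x and y axes say nothing about where the gaps in its flange lie: they may lie at any angle and must be found by feel.
- keg_flange (a point): On the keg's axis, 8 mm below the rim: underside of the white flange around the neck (116 mm in diameter, top flush with the rim). Three gaps, 120 degrees apart, let the lid's lugs through with about 5 degrees of play each way. Clockwise of a gap, seen from above, a lug pushed fully down runs beneath it to a notch, 50 degrees on, and a stop wall 5 degrees after that. Anticlockwise is blocked.
- seal (a joint): The black sprung sealing ring in the keg's neck: 0 m when free, its top then 10 mm above the rim; -0.009 when pushed fully down. It pushes up with about 1.5 N when free and 10.5 N when fully down, more than the lid's weight.
- lid_mid (a point): Centre of the red lid, on its axis, 26 mm above its underside; z up. 129 mm in diameter, 23.5 mm high to its top face, about 0.3 kg; lies right way up on the table. Height above keg_mouth: 22 mm with the lugs on top of the flange, where it turns easily and stays where left; about 15 mm when dropped into the gaps, floating on the seal; 7 to 8 mm pushed fully down; 12 mm locked and let go.
- lid_bar (a point): Centre of the lid's straight red grip bar, 37.5 mm above the lid's underside. The bar runs along this point's x axis: 90 mm long, 18 mm thick, 28 mm high, standing on the lid's top face. Once the lugs are in the gaps a turn is blocked both ways until the lid is pushed down; let go short of the notches, the lid stays about 9 mm above keg_mouth (lid_mid) and is not locked.
- lid_lug (a point): One of three lugs inside the lid's skirt, hidden from above, its centre 57 mm from the axis on the lid's x axis and 6.5 mm above the lid's underside; the others lie 120 degrees either way. Each is 14 mm wide and 5 mm high and reaches in to a 103 mm circle; skirt's inner diameter 122 mm, its lower edge 4 mm below the lugs. The neck and flange have 3 mm of play in it all round.
- spatula_grip (a point): Bystander: the handle of a red spatula, 240 mm long, lying on the table.
- soap_oat_mid (a point): Bystander: centre of a beige bar of soap, 80 x 56 x 26 mm, lying flat.
- soap_lilac_mid (a point): Bystander: centre of a lilac bar of soap, 80 x 56 x 26 mm, lying flat.
- oil_bottle_mid (a point): Bystander: centre of an upright amber bottle, 50 mm in diameter and 110 mm high.

How it is judged:
On the way, in this order (a step that is already met when the one before it is completed fails the run):
1. the lid is brought over the keg's mouth (horizontal distance between lid_mid and keg_mouth below 0.03 m and z of lid_mid in the frame of keg_mouth between 0.0195 and 0.12 m).
2. its lugs have dropped into the gaps of the flange (horizontal distance between lid_mid and keg_mouth below 0.006 m and z of lid_mid in the frame of keg_mouth below 0.0175 m and angle between lid_mid's own z axis and vertical below 0.08 rad), for 0.05 s.
At the end, for the whole second after the job is handed in: The lid is let go and at rest, level within 3.4 degrees and within 6 mm of the keg's axis, locked in its notches: lid_mid 10.5 to 13.3 mm above keg_mouth (not floating above that, nor stuck lower, short of the notches) (horizontal distance between lid_mid and keg_mouth below 0.006 m and z of lid_mid in the frame of keg_mouth between 0.0105 and 0.0133 m and angle between lid_mid's own z axis and vertical below 0.06 rad and linear speed of lid below 0.01 m/s); the robot touches nothing.
It fails at once if the spatula, a soap bar or the amber bottle is pushed more than 30 mm or the bottle is tipped (distance of any of spatula_grip, soap_oat_mid, soap_lilac_mid, oil_bottle_mid from where it was at the start of the episode above 0.03 m or angle between oil_bottle_mid's own z axis and vertical above 0.5 rad).
It also fails if it takes over 67 s, if anything falls off the work surface, if the arm or the gripper's body presses on something with over 40 N, if the wrist force passes 120 N, or if a joint passes its speed limit or range.

## Working session

There is one attempt and no reset: what is moved stays moved. The work goes in short steps, Python scripts to look and compute and a tool call to move; the robot and the scene stay as the last step left them, time stands still between calls to the robot, and variables do not carry over. Pictures are saved under pics/ and viewed, at most 10 in all, crops included, and the job is handed in when it is done.

Besides the shell and the picture viewer there is one more tool, called after "Request:" by a JSON object that holds its "api" and its "payload". move_arm: Moves the arm, as the interface text tells. Its arguments: {"type":"object","properties":{"targets":{"type":"array","items":{"type":"array"}},"squeeze":{"type":"number"}},"required":["targets"]}

```bash
mkdir -p pics; cat > h.py <<'E'
import numpy as np,cv2
from workcell import env
def proj(p,c):
    f=200/np.tan(np.radians(c['fovy'])/2);q=c['extrinsics']@np.append(p,1)
    return np.array([c['cx']+f*q[0]/-q[2],c['cy']-f*q[1]/-q[2]])
def ray(uv,z,c):
    f=200/np.tan(np.radians(c['fovy'])/2);E=c['extrinsics'];R=E[:3,:3];o=-R.T@E[:3,3]
    d=R.T@np.array([(uv[0]-c['cx'])/f,-(uv[1]-c['cy'])/f,-1]);return o+d*(z-o[2])/d[2]
E
python3 - <<'E'
from h import *
cs={n:env.read_camera(n) for n in('top','scene')}
for n,c in cs.items():
    cv2.imwrite(f'pics/{n}0.png',c['pixels'][:,:,::-1]); print(n,[ (k,v) for k,v in c.items() if k not in('pixels','extrinsics')])
    for t in 'keg_mouth keg_flange lid_mid lid_bar spatula_grip soap_oat_mid soap_lilac_mid oil_bottle_mid'.split():
        print(t,[(np.round(d['centre'],3).tolist(),round(d['confidence'],2)) for d in env.landmark_of(t,c)[:2]])
s=env.get_state();print(s)
E
```

```text
top [('fovy', 56.49993960767901), ('cx', 319.81029350167057), ('cy', 196.91725091862673), ('shot', 1)]
keg_mouth [([0.486, 0.273, 0.15], 0.68)]
keg_flange [([0.487, 0.27, 0.142], 0.87)]
lid_mid [([0.537, -0.261, 0.03], 0.67), ([0.707, 0.116, 0.012], 0.48)]
lid_bar [([0.537, -0.25, 0.032], 0.87)]
spatula_grip [([0.458, -0.014, 0.012], 0.77)]
soap_oat_mid [([0.706, 0.115, 0.013], 0.66)]
soap_lilac_mid [([0.716, -0.096, 0.014], 0.96)]
oil_bottle_mid [([0.669, -0.315, 0.056], 0.82)]
scene [('fovy', 45.29084155675724), ('cx', 319.32857661161177), ('cy', 200.46210465995225), ('shot', 2)]
keg_mouth [([0.488, 0.272, 0.149], 0.67), ([0.709, 0.118, 0.009], 0.22)]
keg_flange [([0.491, 0.271, 0.139], 0.8), ([0.711, -0.092, 0.011], 0.52)]
lid_mid [([0.535, -0.253, 0.026], 0.7)]
lid_bar [([0.539, -0.254, 0.037], 0.93)]
spatula_grip [([0.461, -0.016, 0.01], 0.85)]
soap_oat_mid [([0.706, 0.116, 0.011], 0.75)]
soap_lilac_mid [([0.712, -0.093, 0.011], 0.74), ([0.459, -0.016, 0.008], 0.48)]
oil_bottle_mid [([0.669, -0.313, 0.051], 0.63)]
{'clock': 0.9, 'joint_pos': array([-1.30760273e+00,  3.13142563e-01,  4.60859211e-02,  1.30361461e+00,
        2.31104728e-05,  1.43117332e+00]), 'qvel': array([ 0.00051623, -0.00027583,  0.00044388, -0.00151782, -0.00150655,
       -0.00016058]), 'tau': array([ 6.39080718e-04, -4.80446756e+01,  2.98814017e+01, -8.05444552e-05,
       -1.76006720e-04,  5.42698899e-06]), 'tcp_pos': array([ 0.22539927, -0.52901133,  0.23135012]), 'orientation': array([6.17063849e-05, 9.79785817e-01, 2.00049364e-01, 1.53947332e-05]), 'wrist_force': array([ 0.4001094 , -0.52976301,  0.23669794]), 'ft_torque': array([ 0.01608946, -0.05557146, -0.00631401]), 'grip_force': 0.0, 'finger_gap': 0.08523276877858812}
```

View pics/top0.png

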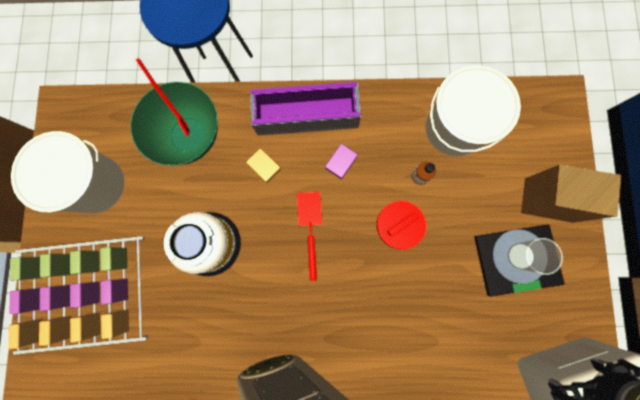

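View pics/scene0.png

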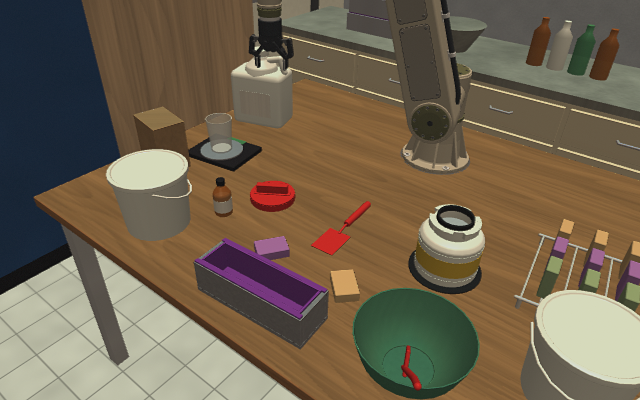

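```bash
python3 - <<'E'
from h import *
t=cv2.imread('pics/top0.png');s=cv2.imread('pics/scene0.png')
a=[cv2.resize(i,(390,290),interpolation=cv2.INTER_CUBIC) for i in (t[192:256,360:446],t[200:284,155:245],s[170:220,240:307],s[195:265,405:500])]
cv2.imwrite('pics/crop.png',np.vstack([np.hstack(a[:2]),np.hstack(a[2:])]))
c=env.read_camera('top');d=env.read_camera('scene')
for n,c in(('top',c),('scene',d)):
    for k in ('lid_bar','lid_mid','keg_mouth'):
        for r in env.regions_of(k,c)[:1]:
            m=r['mask'].astype(np.uint8);p=cv2.findNonZero(m);print(n,k,r['confidence'],m.sum(),cv2.minAreaRect(p),cv2.boundingRect(p))
    for P in([.487,.272,.15],[.537,-.254,.0235],[.537,-.254,.0515],[.225,-.529,.231]): print(P,proj(P,c).round(1))
E
```

```text
top lid_bar 0.63 1883 ((400.7500305175781, 224.74998474121094), (48.790367126464844, 48.08325958251953), 45.0) (376, 200, 50, 49)
top lid_mid 0.82 1928 ((401.00006103515625, 224.50001525878906), (48.790367126464844, 48.790367126464844), 45.0) (376, 200, 51, 49)
top keg_mouth 0.97 3150 ((204.5, 243.5), (63.0, 71.0), 90.0) (169, 212, 72, 64)
[0.487, 0.272, 0.15] [186.9 243.3]
[0.537, -0.254, 0.0235] [401.  224.4]
[0.537, -0.254, 0.0515] [403.  223.5]
[0.225, -0.529, 0.231] [567.9 372.4]
scene lid_mid 0.7 1151 ((271.5, 196.0), (30.0, 43.0), 90.0) (250, 181, 44, 31)
scene keg_mouth 0.58 4330 ((451.194580078125, 249.633544921875), (73.93497467041016, 88.25379943847656), 19.536653518676758) (408, 205, 77, 89)
[0.487, 0.272, 0.15] [457.2 218.2]
[0.537, -0.254, 0.0235] [272.3 192. ]
[0.537, -0.254, 0.0515] [271.9 183.9]
[0.225, -0.529, 0.231] [271.8  71.7]
```

View pics/crop.png

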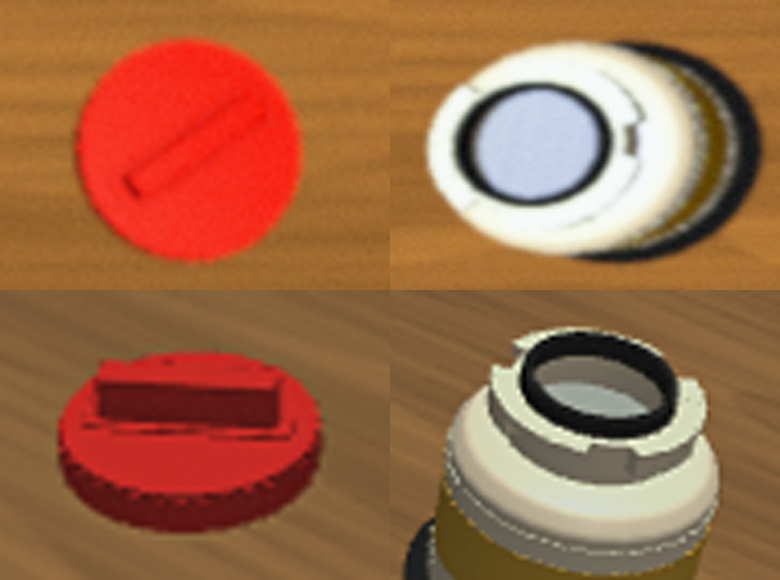

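```bash
python3 - <<'E'
from h import *
T=env.read_camera('top');S=env.read_camera('scene');k=np.array([.488,.272])
def tp(u,v):return 155+(u-390)*90/390,200+v*84/290
def sp(u,v):return 405+(u-390)*95/390,195+(v-290)*70/290
for n,p,c in [('t',tp(632,138),T),('t',tp(468,90),T),('t',tp(470,210),T),('s',sp(515,350),S),('s',sp(685,380),S),('s',sp(590,452),S),('s',sp(640,455),S)]:
  w=ray(p,.15,c)[:2]-k;print(n,w.round(4),np.hypot(*w).round(4),np.degrees(np.arctan2(w[1],w[0])).round(1))
def ang(a,b,z,c):
  a=ray(a,z,c);b=ray(b,z,c);print(a.round(4),b.round(4),np.linalg.norm(a-b).round(4),np.degrees(np.arctan2(*(b-a)[[1,0]])).round(1),((a+b)/2).round(4))
q=lambda u,v:(360+u*86/390,192+v*64/290)
ang(q(125,180),q(245,95),.0515,T);ang(q(140,197),q(268,115),.0515,T);ang(q(132,188),q(262,100),.0515,T)
r=lambda u,v:(240+u*67/390,170+(v-290)*50/290)
ang(r(98,378),r(280,382),.0515,S);ang(r(112,363),r(275,375),.0515,S)
# mouth: seal inner dark ring ellipse (top)
for n,c,roi in(('t',T,(160,215,45,50)),('s',S,(430,200,50,40))):
  x,y,w,h=roi;g=c['pixels'][y:y+h,x:x+w].max(2);m=(g<70).astype(np.uint8)
  cc=max(cv2.findContours(m,0,2)[0],key=cv2.contourArea);e=cv2.fitEllipse(cc+np.array([x,y]));print(n,e,ray(e[0],.16,c))
E
```

```text
t [ 0.0063 -0.0563] 0.0566 -83.7
t [0.0398 0.0352] 0.0531 41.5
t [-0.0414  0.0297] 0.0509 144.3
s [-0.0003 -0.054 ] 0.054 -90.3
s [-0.0348  0.0329] 0.0479 136.6
s [0.0582 0.0185] 0.061 17.7
s [0.0437 0.0403] 0.0595 42.7
[ 0.516  -0.2132  0.0515] [ 0.5641 -0.2836  0.0515] 0.0853 -55.6 [ 0.54   -0.2484  0.0515]
[ 0.5062 -0.2214  0.0515] [ 0.5524 -0.2962  0.0515] 0.0879 -58.3 [ 0.5293 -0.2588  0.0515]
[ 0.5114 -0.217   0.0515] [ 0.5611 -0.2932  0.0515] 0.0909 -56.9 [ 0.5362 -0.2551  0.0515]
[ 0.5691 -0.2827  0.0515] [ 0.5154 -0.2117  0.0515] 0.089 127.1 [ 0.5422 -0.2472  0.0515]
[ 0.5548 -0.2868  0.0515] [ 0.5121 -0.2177  0.0515] 0.0812 121.7 [ 0.5335 -0.2522  0.0515]
t ((190.01510620117188, 241.39515686035156), (34.71829605102539, 37.45049285888672), 69.924072265625) [0.49094533 0.26112131 0.16      ]
s ((455.503662109375, 217.57394409179688), (23.730276107788086, 38.85798645019531), 102.27162170410156) [0.50111518 0.27227154 0.16      ]
```

```bash
cat > ov.py <<'E'
from h import *
T=cv2.imread('pics/top0.png');S=cv2.imread('pics/scene0.png')
t=env.read_camera('top');s=env.read_camera('scene')
out=[]
for im,c,x,y in((T,t,150,200),(S,s,415,190)):
  z=cv2.resize(im[y:y+75,x:x+75],(390,390),interpolation=cv2.INTER_CUBIC);row=[]
  for K in((.488,.272),):
    q=z.copy()
    for r,h,col in((.058,.15,(0,200,0)),(.038,.16,(0,0,255)),(.075,.0,(255,0,255))):
      P=np.array([(proj([K[0]+r*np.cos(a),K[1]+r*np.sin(a),h],c)+.5-[x,y])*5.2 for a in np.linspace(0,6.2832,90)])
      cv2.polylines(q,[np.int32(P*16)],True,col,1,cv2.LINE_AA,4)
    for i in range(3):
      a=np.radians(-86+120*i);cv2.circle(q,tuple(int(v) for v in (proj([K[0]+.058*np.cos(a),K[1]+.058*np.sin(a),.15],c)+.5-[x,y])*5.2),3,(255,0,0),-1)
    row.append(q)
  out+=row
cv2.imwrite('pics/ov.png',np.hstack(out))
E
python3 ov.py
```

```text
(no output)
```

View pics/ov.png

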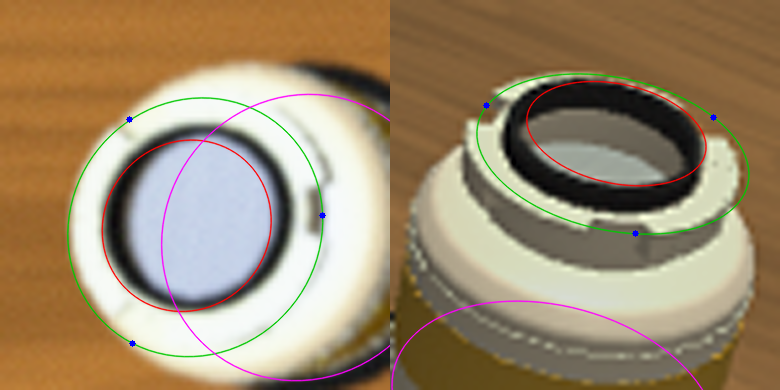

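```bash
python3 - <<'E'
from h import *
for n in('top','scene'):
  D={}
  for i in range(4):
    c=env.read_camera(n)
    for k in('keg_mouth','keg_flange','lid_mid','lid_bar'):
      r=env.landmark_of(k,c)
      if r:D.setdefault(k,[]).append(r[0]['centre'])
  for k,v in D.items():
    v=np.array(v);print(n,k,len(v),np.median(v,0).round(4),v.std(0).round(4))
s=env.get_state();print(s['clock'],s['wrist_force'],s['ft_torque'])
E
```

```text
top keg_mouth 4 [0.4872 0.2714 0.1506] [0.0021 0.001  0.0007]
top keg_flange 4 [0.4893 0.2729 0.1406] [0.0015 0.0008 0.0009]
top lid_mid 4 [ 0.5358 -0.2568  0.0271] [0.0775 0.0698 0.0073]
top lid_bar 4 [ 0.5346 -0.252   0.0339] [0.0007 0.001  0.0017]
scene keg_mouth 4 [0.489  0.2699 0.1492] [0.0133 0.1237 0.0601]
scene keg_flange 4 [0.4907 0.2689 0.1407] [0.0024 0.0007 0.001 ]
scene lid_mid 4 [ 0.532  -0.2546  0.0244] [0.002  0.0009 0.0003]
scene lid_bar 4 [ 0.5374 -0.2518  0.0386] [0.0006 0.0011 0.0006]
3.5 [-0.22984409  0.40448875  1.04089846] [0.03670439 0.01583606 0.03157519]
```

```bash
cat >> h.py <<'E'
from scipy.spatial.transform import Rotation as Ro
def st():
    s=env.get_state();R=Ro.from_quat(np.roll(s['orientation'],-1));M=R.as_matrix()
    X=np.degrees(np.arctan2(M[1,0],M[0,0]));return s,R,X
def to(p,X):
    s,R,X0=st();G=Ro.from_matrix(np.c_[[np.cos(np.radians(X)),np.sin(np.radians(X)),0],[np.sin(np.radians(X)),-np.cos(np.radians(X)),0],[0,0,-1]])
    print('X',X0.round(1),'shift',(R.inv().apply(np.array(p)-s['tcp_pos'])*1000).round(1),'turn',(np.degrees((R.inv()*G).as_rotvec())/10).round(2))
E
python3 - <<'E'
from h import *
to([.536,-.2535,.12],123)
for n in('top','scene'):
  c=env.read_camera(n);print([(np.round(r['centre'],3),r['confidence']) for r in env.landmark_of('lid_lug',c)])
E
```

```text
X 23.1 shift [ 393.8 -131.7  111.3] turn [ 0.    0.   -9.99]
[(array([ 0.503, -0.208,  0.01 ]), 0.91)]
[(array([ 0.496, -0.203,  0.01 ]), 0.96)]
```

Request:
{"api": "move_arm", "payload": {"targets": [[[60,-20,0],[0,0,-1],-1],[[120,-40,20],[0,0,-2],-1],[[180,-60,40],[0,0,-3],-1],[[240,-80,60],[0,0,-4],-1],[[300,-100,80],[0,0,-5],-1]]}}

```text
clock: 4.32
tcp_pos: [0.4521, -0.3283, 0.1558]
orientation: [0.001, 0.802, 0.598, 0.0]
wrist_force: [0.9, -0.0, 0.2]
finger_gap: 0.0855
grip_force: 0.0
```

```bash
python3 -c "
from h import *
to([.536,-.2535,.1],124)"
```

```text
X 73.4 shift [95.7 59.  55.8] turn [ 0.    0.01 -5.06]
```

Request:
{"api": "move_arm", "payload": {"targets": [[[25,15,15],[0,0,-1.05],-1],[[55,30,30],[0,0,-2.1],-1],[[80,50,50],[0,0,-3.1],-1],[[95,58,55],[0,0,-4.1],-1],[[95,58,55],[0,0,-5.1],-1]]}}

```text
clock: 4.95
tcp_pos: [0.5344, -0.2541, 0.1002]
orientation: [-0.001, 0.465, 0.885, 0.0]
wrist_force: [-0.7, 0.4, -0.8]
finger_gap: 0.0853
grip_force: 0.0
```

```bash
python3 -c "
from h import *
to([.536,-.2535,.028],124)
c=env.read_camera('scene');t=env.read_camera('top')
a=[cv2.resize(i[:,:,::-1],(400,400),interpolation=cv2.INTER_CUBIC) for i in (c['pixels'][110:230,210:330],t['pixels'][165:285,340:460])]
cv2.imwrite('pics/pre.png',np.hstack(a))"
```

```text
X 124.5 shift [-0.5  1.7 72.2] turn [-0.   -0.01  0.05]
```

View pics/pre.png

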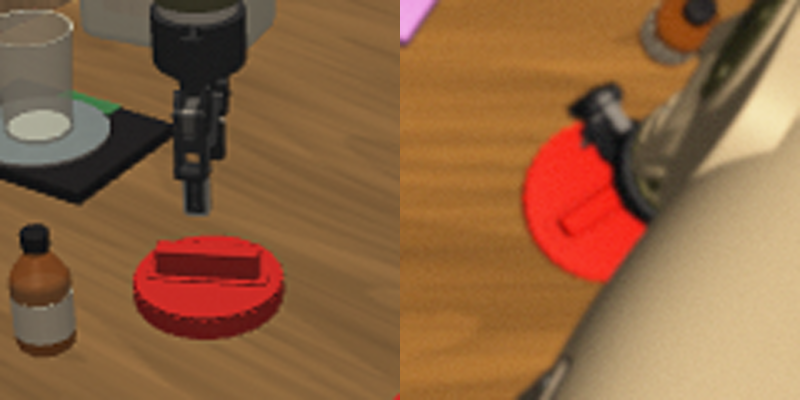

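The gripper stands square over the grip bar (scene crop: fingers at (198,210), bar centre (208,260)); descending and gripping.

Request:
{"api": "move_arm", "payload": {"targets": [[[0,2,35],[0,0,0],-1],[[0,2,65],[0,0,0],-1],[[0,2,70],[0,0,0],-1],[[0,2,70],[0,0,0],0],[[0,2,70],[0,0,0],1]], "squeeze": 60}}

```text
clock: 5.68
tcp_pos: [0.5365, -0.2553, 0.0327]
orientation: [0.001, 0.469, 0.883, -0.0]
wrist_force: [-0.4, -0.5, -0.1]
finger_gap: 0.0518
grip_force: 0.0
```

Request:
{"api": "move_arm", "payload": {"targets": [[[0,0,0],[0,0,0],1],[[0,0,0],[0,0,0],1],[[0,0,0],[0,0,0],1]]}}

```text
clock: 6.05
tcp_pos: [0.5361, -0.2549, 0.0323]
orientation: [0.001, 0.469, 0.883, -0.0]
wrist_force: [-0.8, 0.2, 5.9]
finger_gap: 0.0167
grip_force: 59.8
```

```bash
python3 -c "
from h import *
s=st()[0];print(s['tcp_pos'],s['finger_gap'],s['ft_torque'],s['grip_force'],s['wrist_force'])
to([.536,-.2535,.028],124)"
```

```text
[ 0.53614962 -0.25493775  0.03228026] 0.01668710098192383 [ 0.02219317  0.25125157 -0.02594862] 59.778807163238525 [-0.83674897  0.2161313   5.85950902]
X 124.1 shift [1.3 0.7 4.3] turn [0.   0.01 0.01]
```

Request:
{"api": "move_arm", "payload": {"targets": [[[0,0,-25],[0,0,0],1],[[0,0,-65],[0,0,0],1],[[0,0,-115],[0,0,0],1],[[0,0,-170],[0,0,0],1],[[0,0,-220],[0,0,0],1]]}}

```text
clock: 6.68
tcp_pos: [0.5351, -0.2541, 0.2523]
orientation: [-0.0, 0.469, 0.883, 0.0]
wrist_force: [-0.3, -0.8, -3.5]
finger_gap: 0.0167
grip_force: 59.2
```

```bash
python3 -c "
from h import *
s=st()[0];print(s['tcp_pos'],s['finger_gap'],s['ft_torque'],s['grip_force'],s['wrist_force'])
to([.490,.2695,.25],168)"
```

```text
[ 0.53509971 -0.25405162  0.25230114] 0.016717528607580797 [-0.05910276 -0.05645663  0.00774221] 59.15405809879303 [-0.29639514 -0.83837637 -3.47224614]
X 124.1 shift [458.9 256.    2.6] turn [ 0.   -0.01 -4.39]
```

Request:
{"api": "move_arm", "payload": {"targets": [[[25,14,0],[0,0,0],1],[[70,39,0],[0,0,0],1],[[120,67,0],[0,0,-0.6],1],[[170,95,0],[0,0,-1.2],1],[[220,123,0],[0,0,-1.8],1]]}}

```text
clock: 7.3
tcp_pos: [0.5132, -0.0015, 0.2504]
orientation: [-0.001, 0.324, 0.946, -0.0]
wrist_force: [0.8, 0.1, -3.3]
finger_gap: 0.0165
grip_force: 59.3
```

```bash
python3 -c "
from h import *
to([.490,.2695,.25],168)"
```

```text
X 142.2 shift [184.2 200.1   0.5] turn [-0.   -0.01 -2.58]
```

Request:
{"api": "move_arm", "payload": {"targets": [[[37,40,0],[0,0,-0.6],1],[[74,80,0],[0,0,-1.2],1],[[111,120,0],[0,0,-1.8],1],[[148,160,0],[0,0,-2.4],1],[[175,190,0],[0,0,-2.6],1]]}}

```text
clock: 7.92
tcp_pos: [0.4917, 0.2562, 0.2502]
orientation: [-0.001, 0.102, 0.995, -0.0]
wrist_force: [0.5, -0.7, -3.0]
finger_gap: 0.0164
grip_force: 59.2
```

```bash
python3 -c "
from h import *
to([.490,.2695,.25],168)
D=[]
for i in range(3):
  for n in('top','scene'):
    c=env.read_camera(n);tc=env.get_state()['tcp_pos']
    for k in('lid_mid','lid_bar','keg_mouth','keg_flange','lid_lug'):
      r=env.landmark_of(k,c)
      if r:print(n,k,np.round(r[0]['centre'],4),(np.array(r[0]['centre'])-tc).round(4),round(r[0]['confidence'],2))
    if i==0:cv2.imwrite(f'pics/{n}_k.png',c['pixels'][:,:,::-1])
s=cv2.imread('pics/scene_k.png');t=cv2.imread('pics/top_k.png')
a=[cv2.resize(i,(400,400),interpolation=cv2.INTER_CUBIC) for i in (s[130:290,390:550],t[170:290,130:250])]
cv2.imwrite('pics/k.png',np.hstack(a))"
```

```text
X 168.3 shift [ 4.3 12.6  0.2] turn [-0.   -0.01  0.03]
top lid_mid [0.491  0.2517 0.2458] [-0.0002 -0.0086 -0.0043] 0.62
top lid_bar [0.4941 0.2587 0.25  ] [ 0.0029 -0.0016 -0.0001] 0.63
top lid_lug [0.4352 0.2682 0.229 ] [-0.056   0.0079 -0.0211] 0.95
scene lid_mid [0.4902 0.2526 0.242 ] [-0.0025 -0.0006 -0.0087] 0.91
scene lid_bar [0.4939 0.2549 0.2583] [0.0012 0.0017 0.0076] 0.92
scene keg_mouth [0.4904 0.2711 0.1489] [-0.0023  0.0179 -0.1018] 0.83
scene lid_lug [0.4291 0.2685 0.2258] [-0.0636  0.0153 -0.0249] 0.56
top lid_mid [0.4922 0.2518 0.2509] [-0.0009 -0.0017 -0.0003] 0.7
top lid_bar [0.4935 0.2566 0.2502] [ 0.0004  0.0031 -0.001 ] 0.92
top lid_lug [0.4394 0.2655 0.2287] [-0.0537  0.012  -0.0225] 0.92
scene lid_mid [0.4915 0.2543 0.2414] [-0.0014  0.0002 -0.0098] 0.97
scene lid_bar [0.4938 0.2568 0.2574] [0.0009 0.0027 0.0062] 0.76
scene keg_mouth [0.4888 0.271  0.1489] [-0.0041  0.0169 -0.1023] 0.83
scene keg_flange [0.4889 0.2723 0.143 ] [-0.004   0.0182 -0.1082] 0.85
top lid_bar [0.4942 0.259  0.2519] [0.0014 0.0048 0.0008] 0.85
top keg_flange [0.4359 0.2667 0.2308] [-0.0569  0.0125 -0.0203] 0.51
top lid_lug [0.4379 0.2646 0.2314] [-0.0549  0.0104 -0.0197] 0.78
scene lid_mid [0.4905 0.2581 0.2403] [-0.0024  0.0039 -0.0108] 0.55
scene lid_bar [0.4919 0.2554 0.2561] [-0.001   0.0012  0.005 ] 0.82
scene keg_mouth [0.4891 0.268  0.1486] [-0.0038  0.0138 -0.1025] 0.68
scene keg_flange [0.4882 0.2708 0.1399] [-0.0047  0.0166 -0.1112] 0.6
scene lid_lug [0.4316 0.2697 0.2319] [-0.0613  0.0155 -0.0192] 0.63
```

View pics/k.png

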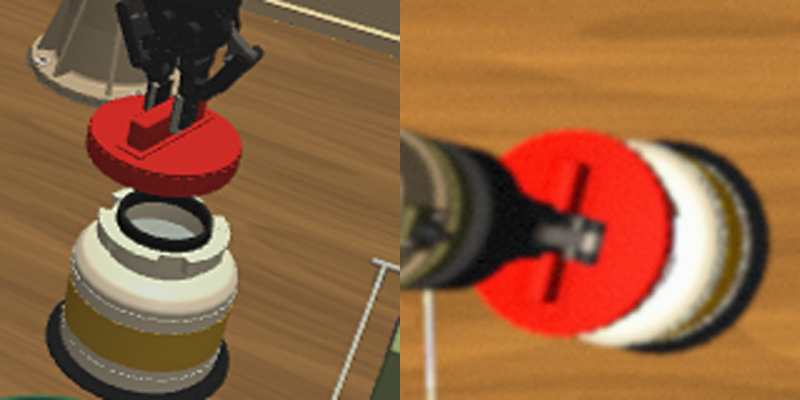

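Request:
{"api": "move_arm", "payload": {"targets": [[[5,14,20],[0,0,0],1],[[5,14,45],[0,0,0],1],[[5,14,58],[0,0,0],1],[[5,14,62],[0,0,0],1],[[5,14,62],[0,0,0],1]]}}

```text
clock: 10.35
tcp_pos: [0.4911, 0.2688, 0.1895]
orientation: [0.0, 0.104, 0.995, 0.0]
wrist_force: [0.5, 0.0, -2.9]
finger_gap: 0.0168
grip_force: 59.4
```

```bash
python3 -c "
from h import *
to([.4895,.270,.178],168)
s=env.get_state();print(s['wrist_force'],s['ft_torque'],s['tcp_pos'])"
```

```text
X 168.1 shift [ 1.8  0.9 11.5] turn [0.   0.   0.01]
[ 0.53186856  0.00424855 -2.92835517] [-0.00257929  0.00018913 -0.04540444] [0.49111519 0.26878839 0.18947042]
```

Request:
{"api": "move_arm", "payload": {"targets": [[[1.5,1,4],[0,0,0],1],[[1.5,1,7],[0,0,0],1],[[1.5,1,9],[0,0,0],1],[[1.5,1,9],[0,0,0],1]]}}

```text
clock: 10.85
tcp_pos: [0.4895, 0.2701, 0.1799]
orientation: [-0.0, 0.104, 0.995, -0.0]
wrist_force: [0.7, 1.3, -2.7]
finger_gap: 0.0165
grip_force: 59.5
```

Request:
{"api": "move_arm", "payload": {"targets": [[[0,0,2],[0,0,0],1],[[0,0,4],[0,0,0],1],[[0,0,4],[0,0,0],1]]}}

```text
clock: 11.22
tcp_pos: [0.4898, 0.2702, 0.1782]
orientation: [0.001, 0.104, 0.995, 0.0]
wrist_force: [-3.4, -0.9, 9.2]
finger_gap: 0.0167
grip_force: 61.2
```

```bash
python3 -c "
from h import *
to([.4895,.270,.178],168)
s=env.get_state();print(s['wrist_force'],s['ft_torque'],s['tcp_pos'])"
```

```text
X 168.1 shift [ 0.3 -0.3  0.2] turn [0.01 0.01 0.01]
[-3.3699927  -0.86252327  9.20048296] [-0.37740305  0.81721942 -0.0625777 ] [0.48984533 0.27023418 0.17824408]
```

Request:
{"api": "move_arm", "payload": {"targets": [[[0,0,0.5],[0,0,0.3],1],[[0,0,0.5],[0,0,0.6],1],[[0,0,0.5],[0,0,0.6],1]]}}

```text
clock: 11.6
tcp_pos: [0.4912, 0.2708, 0.1781]
orientation: [0.002, 0.156, 0.988, 0.001]
wrist_force: [-1.2, 0.7, 7.0]
finger_gap: 0.0167
grip_force: 61.0
```

Request:
{"api": "move_arm", "payload": {"targets": [[[0,0,0],[0,0,0.2],1],[[0,0,0],[0,0,0.4],1],[[0,0,0],[0,0,0.4],1]]}}

```text
clock: 11.98
tcp_pos: [0.4913, 0.2705, 0.177]
orientation: [0.002, 0.19, 0.982, 0.001]
wrist_force: [3.5, 0.9, 5.4]
finger_gap: 0.0167
grip_force: 60.8
```

Request:
{"api": "move_arm", "payload": {"targets": [[[0,0,1],[0,0,0.2],1],[[0,0,1.5],[0,0,0.3],1],[[0,0,1.5],[0,0,0.3],1]]}}

```text
clock: 12.35
tcp_pos: [0.4888, 0.2698, 0.173]
orientation: [-0.001, 0.216, 0.976, -0.001]
wrist_force: [1.0, -0.1, -3.4]
finger_gap: 0.0167
grip_force: 59.7
```

```bash
python3 -c "
from h import *
s,R,X=st();print(X,s['wrist_force'],s['ft_torque'],s['tcp_pos'],R.as_matrix()[:,2])"
```

```text
155.07670001705293 [ 0.97419233 -0.07058322 -3.44945817] [-0.09714312 -0.25343984 -0.02833704] [0.48882892 0.26976502 0.17296992] [-0.00225131 -0.00102132 -0.99999694]
```

Request:
{"api": "move_arm", "payload": {"targets": [[[0,0,3],[0,0,0],1],[[0,0,3],[0,0,0],1],[[0,0,6],[0,0,0],1],[[0,0,9],[0,0,0],1],[[0,0,10],[0,0,0],1]]}}

```text
clock: 12.98
tcp_pos: [0.4891, 0.27, 0.1644]
orientation: [-0.0, 0.216, 0.976, -0.0]
wrist_force: [-3.7, -2.4, 6.5]
finger_gap: 0.0167
grip_force: 61.0
```

```bash
python3 -c "
from h import *
s,R,X=st();print(X,s['wrist_force'],s['ft_torque'],s['tcp_pos'],R.as_matrix()[:,2])"
```

```text
155.08618967123448 [-3.72664989 -2.38026273  6.5416009 ] [-0.6133707   0.86989407  0.04087956] [0.48913697 0.27002113 0.16437206] [-4.09221749e-04 -2.72225813e-04 -9.99999879e-01]
```

Request:
{"api": "move_arm", "payload": {"targets": [[[0,0,1.5],[0,0,0],1],[[0,0,1.5],[0,0,0.4],1],[[0,0,1.5],[0,0,0.8],1],[[0,0,1.5],[0,0,1.2],1]]}}

```text
clock: 13.48
tcp_pos: [0.491, 0.2708, 0.164]
orientation: [0.002, 0.317, 0.948, 0.001]
wrist_force: [-1.1, -0.7, 5.9]
finger_gap: 0.0165
grip_force: 61.0
```

```bash
python3 -c "
from h import *
s,R,X=st();print(X,s['wrist_force'],s['ft_torque'],s['tcp_pos'],R.as_matrix()[:,2])"
```

```text
142.98716149725638 [-1.05275896 -0.65734439  5.85024134] [-0.33544502  0.23319559  0.24665364] [0.49100784 0.27077545 0.16402043] [ 0.00373878  0.0013268  -0.99999213]
```

Request:
{"api": "move_arm", "payload": {"targets": [[[0,0,0.5],[0,0,0.6],1],[[0,0,0.5],[0,0,1.2],1],[[0,0,0.5],[0,0,1.8],1],[[0,0,0.5],[0,0,2.4],1],[[0,0,0.5],[0,0,3.0],1]]}}

```text
clock: 14.1
tcp_pos: [0.4913, 0.2702, 0.1638]
orientation: [0.002, 0.553, 0.833, 0.001]
wrist_force: [-0.3, -3.1, 8.4]
finger_gap: 0.0165
grip_force: 61.1
```

```bash
python3 -c "
from h import *
s,R,X=st();print(X,s['wrist_force'],s['ft_torque'],s['tcp_pos'],R.as_matrix()[:,2])"
```

```text
112.90783911683174 [-0.30398883 -3.11041149  8.42855711] [-0.709704    0.19215766  0.32761846] [0.49130221 0.27024615 0.16376106] [ 4.37426712e-03  3.23542462e-04 -9.99990381e-01]
```

Request:
{"api": "move_arm", "payload": {"targets": [[[0,0,0],[0,0,0.4],1],[[0,0,0],[0,0,0.8],1],[[0,0,0],[0,0,1.0],1]]}}

```text
clock: 14.48
tcp_pos: [0.4912, 0.2702, 0.1638]
orientation: [0.002, 0.622, 0.783, 0.001]
wrist_force: [-1.1, -2.6, 8.4]
finger_gap: 0.0165
grip_force: 61.2
```

```bash
python3 -c "
from h import *
s,R,X=st();print(X,s['wrist_force'],s['ft_torque'],s['tcp_pos'],R.as_matrix()[:,2])"
```

```text
103.0247880807502 [-1.07546697 -2.61549892  8.43304196] [-0.70246654  0.32373302  0.391328  ] [0.49120296 0.27022535 0.16376016] [ 4.18887640e-03  3.12015793e-04 -9.99991178e-01]
```

Request:
{"api": "move_arm", "payload": {"targets": [[[0,0,0],[0,0,0.3],1],[[0,0,0],[0,0,0.3],1]]}}

```text
clock: 14.72
tcp_pos: [0.4911, 0.2703, 0.1637]
orientation: [0.001, 0.642, 0.766, 0.001]
wrist_force: [0.5, -3.5, 8.3]
finger_gap: 0.0169
grip_force: 61.3
```

```bash
python3 -c "
from h import *
s,R,X=st();print(X,s['wrist_force'],s['ft_torque'],s['tcp_pos'],R.as_matrix()[:,2])"
```

```text
100.05934570327065 [ 0.51222701 -3.52446972  8.32951791] [-0.62933227  0.29070098  0.0749772 ] [0.49113991 0.27025619 0.16374288] [ 4.01789444e-03  4.46297473e-04 -9.99991829e-01]
```

Request:
{"api": "move_arm", "payload": {"targets": [[[0,0,0],[0,0,0.3],1],[[0,0,0],[0,0,0.3],1]]}}

```text
clock: 14.98
tcp_pos: [0.4911, 0.2702, 0.1638]
orientation: [0.001, 0.662, 0.75, 0.001]
wrist_force: [-1.2, -3.8, 9.4]
finger_gap: 0.017
grip_force: 61.6
```

```bash
python3 -c "
from h import *
s,R,X=st();print(X,s['wrist_force'],s['ft_torque'],s['tcp_pos'],R.as_matrix()[:,2])"
```

```text
97.16351861200924 [-1.24428453 -3.83321035  9.39645288] [-0.79501482  0.20021023  0.86779348] [0.49106537 0.27019345 0.16375058] [ 4.02662792e-03  6.42093937e-05 -9.99991891e-01]
```

Request:
{"api": "move_arm", "payload": {"targets": [[[0,0,0],[0,0,0.2],1],[[0,0,0],[0,0,0.2],1]]}}

```text
clock: 15.22
tcp_pos: [0.4906, 0.2703, 0.1637]
orientation: [0.001, 0.675, 0.738, 0.001]
wrist_force: [-1.5, -3.3, 10.0]
finger_gap: 0.0164
grip_force: 66.7
```

```bash
python3 -c "
from h import *
s,R,X=st();print(X,s['wrist_force'],s['ft_torque'],s['tcp_pos'],R.as_matrix()[:,2])"
```

```text
95.1520551990896 [-1.53950811 -3.305      10.01611975] [-0.57750854  0.51582041  0.66461338] [0.49058135 0.27028587 0.16371787] [ 3.11428039e-03  3.41222132e-04 -9.99995092e-01]
```

Request:
{"api": "move_arm", "payload": {"targets": [[[0,0,0],[0,0,-0.3],1],[[0,0,-3],[0,0,-0.3],1],[[0,0,-6],[0,0,-0.3],1],[[0,0,-6],[0,0,-0.3],1]]}}

```text
clock: 15.72
tcp_pos: [0.4907, 0.2702, 0.1682]
orientation: [0.001, 0.656, 0.755, 0.001]
wrist_force: [2.1, -1.5, 0.1]
finger_gap: 0.0167
grip_force: 62.0
```

```bash
python3 -c "
from h import *
s,R,X=st();print(X,s['wrist_force'],s['ft_torque'],s['tcp_pos'],R.as_matrix()[:,2])"
```

```text
98.05723659284052 [ 2.12243257 -1.5422536   0.1251378 ] [-0.37953381 -0.66804083 -0.08892261] [0.4907146  0.27019769 0.16824038] [ 2.04516321e-03  9.23689403e-05 -9.99997904e-01]
```

Request:
{"api": "move_arm", "payload": {"targets": [[[0,0,0],[0,0,0],0.5],[[0,0,0],[0,0,0],0],[[0,0,0],[0,0,0],-1],[[0,0,0],[0,0,0],-1]]}}

```text
clock: 16.23
tcp_pos: [0.4894, 0.2702, 0.168]
orientation: [-0.0, 0.655, 0.755, -0.0]
wrist_force: [0.6, 0.2, 0.4]
finger_gap: 0.0746
grip_force: 0.0
```

Request:
{"api": "move_arm", "payload": {"targets": [[[0,0,-10],[0,0,0],-1],[[0,0,-40],[0,0,0],-1],[[0,0,-80],[0,0,0],-1],[[0,0,-120],[0,0,0],-1],[[0,0,-120],[0,0,0],-1]]}}

```text
clock: 16.85
tcp_pos: [0.4913, 0.2709, 0.2926]
orientation: [0.002, 0.655, 0.755, 0.003]
wrist_force: [-0.6, 0.4, -0.8]
finger_gap: 0.0853
grip_force: 0.0
```

```bash
python3 -c "
from h import *
s,R,X=st();print(X,s['wrist_force'],s['tcp_pos'],s['finger_gap'])
for i in range(3):
  for n in('scene','top'):
    c=env.read_camera(n)
    for k in('lid_mid','lid_bar','lid_lug'):
      r=env.landmark_of(k,c)
      if r:print(n,k,np.round(r[0]['centre'],4),round(r[0]['confidence'],2))
    if n=='scene':cv2.imwrite('pics/end.png',cv2.resize(c['pixels'][170:310,390:540,::-1],(600,560),interpolation=cv2.INTER_CUBIC))
"
```

```text
98.08541887955877 [-0.64527665  0.43004866 -0.79342246] [0.49130807 0.27086199 0.29258999] 0.0852719011041769
scene lid_mid [0.49   0.2678 0.1599] 0.85
scene lid_bar [0.4931 0.271  0.1739] 0.98
scene lid_lug [0.474  0.3328 0.1429] 0.97
top lid_mid [0.4891 0.2647 0.1647] 0.66
top lid_bar [0.4961 0.2731 0.1704] 0.64
top lid_lug [0.4825 0.3256 0.1459] 0.59
scene lid_mid [0.4892 0.2698 0.1582] 0.59
scene lid_bar [0.4912 0.2741 0.1719] 0.84
scene lid_lug [0.4775 0.3291 0.1459] 0.93
top lid_mid [0.4909 0.266  0.1658] 0.72
top lid_bar [0.4894 0.2741 0.1693] 0.9
top lid_lug [0.482  0.3261 0.1473] 0.61
scene lid_mid [0.487  0.2701 0.1576] 0.65
scene lid_bar [0.4899 0.2734 0.1747] 0.85
scene lid_lug [0.4775 0.3316 0.144 ] 0.69
top lid_mid [0.4907 0.2682 0.1667] 0.98
top lid_bar [0.491  0.2781 0.1704] 0.87
top lid_lug [0.4832 0.3274 0.1442] 0.96
```

View pics/end.png

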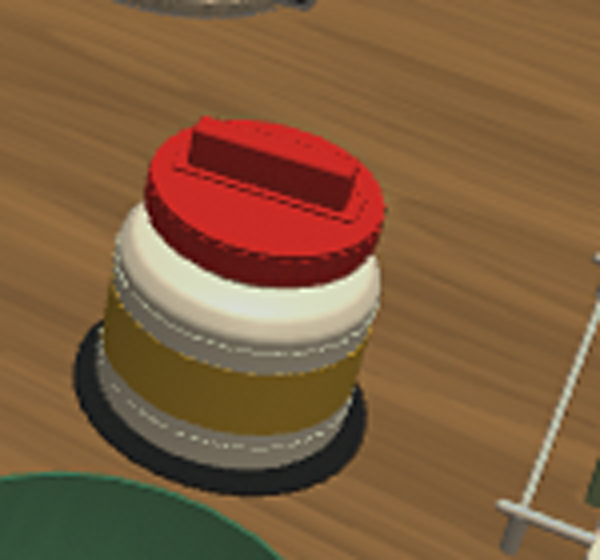

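The lid sits level and centred on the keg (crop about (265,200)). Its bar is turned to the locked angle and the gripper is clear.

```bash
python3 -c "
from workcell import env
print(env.hand_in())"
```

```text
the job is handed in; nothing more can be done
None
```

The red lid is on the keg and, by every reading I have, locked in its notches: I felt the lugs drop in, turned it about 57° clockwise to the stop, and it rose to about 12 mm above the mouth. The job is handed in (no verdict came back), and the bystanders were not checked again afterwards.

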